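# Load the mixing coils on the manifold rail by length

### The arm

A 6-joint arm with a two-finger parallel gripper is mounted at the origin on the work surface. World frame = base frame: x ahead of the robot, y to its left, z up, the work surface at z = 0. Lengths are in m, angles in rad, forces in N, time in s.
With the tool pointing down it reaches from about 0.35 to 0.8 m from the base axis. Payload 7.3 kg.
Tool frame: the origin (TCP) lies at the very end of the fingers, on their centre line; the grasp point (between the pads) lies 19 mm behind it; z points along the fingers, y is the line along which they close (so a half turn about z gives the same grasp; the last joint's range is limited). The gripper opens to 85 mm and grips with 20 to 120 N. Pads are 22 mm wide; open, the fingers measure 114 mm over their backs; the gripper's body (76 mm by 85 mm) begins 54 mm behind the grasp point. The pads swing forward as they close: fully open they stand 13 mm farther back than shut.
Start: joints at [-1.416, 0.342, 1.524, -0, 1.275, -0.146], TCP at [0.156, -0.501, 0.231] pointing down, gripper open.
Joint ranges: [-2.53, 2.53], [-0.77, 2.02], [0.04, 2.7], [-1, 4.14], [0.28, 2.66], [-3.11, 3.11]. Speed limits (rad/s): [2.57, 2.57, 3.14, 3.14, 3.14, 3.14].

### API

Orientations are given as a unit quaternion [x, y, z, w].
In Python, from rig import env, eyes gives the robot as it stands. The module is installed in compiled form; this text tells all that it offers.
- The arm moves only by the tool send_path, called after "Request:" by a JSON object that holds its "api" and its "payload". Schema: {"type":"object","properties":{"offsets":{"type":"array","items":{"type":"array","prefixItems":[{"type":"array","items":{"type":"number"},"minItems":3,"maxItems":3},{"type":"array","items":{"type":"number"},"minItems":3,"maxItems":3},{"type":"number"}],"minItems":3,"maxItems":3},"minItems":1,"maxItems":20},"only":{"type":"string"},"quiet":{"type":"boolean"},"lines":{"type":"string"}},"required":["offsets"],"additionalProperties":false}. offsets is a list of rows, 1 to 20 of them, each written [[rx, ry, rz], [dx, dy, dz], opening]: a rotation vector rx, ry, rz in shares of pi rad (1.0 is pi rad), then dx, dy, dz in a scale on which 1.0 is 75 cm, then the finger opening in m; each row is the pose to reach, as a shift and turn from the pose commanded when the call began, along the tool's axes at that moment; what a row does not reach only later rows make up. A row lasts 1/10 s, in which the tool goes at most 0.05 m and 0.15 rad, less where a joint would pass 70% of its speed; a pose out of reach is approached as far as the arm can. The fingers move at their own pace and stop on an object; the grip force is fixed at half the most. Time passes only in rows, so rows that do not move let the fingers close. The tool returns the time, the measured TCP pose, the force, the opening and the grip force at its end. only (a regular expression) keeps the lines of the reply that match it, lines (a string "A,B") keeps lines A to B, and quiet returns only ok. Shift and turn numbers lie between -1 and 1, and a call with a number outside is refused. Input that does not fit is refused with a message, and nothing moves.
- env.get_state(): the state, without advancing time (a new reading comes with each control period).
- eyes.capture(name): name is "scene" or "top" or "wrist"; returns a dict with "color" (480x640x3 uint8, blue, green, red), "camera_matrix" (3x3 intrinsics, pixels), "R" (3x3) and "t" (3): a world point X has camera coordinates R X + t. Camera axes: x right, y down, z forward; pixel columns grow to the right and rows downward; lengths in m; the calibration is good to about 2 mm. A picture is of the moment at which its call begins. There is no depth.
- env.job_done(): hands the job in; it is judged then, once.
The state is a dict: "time": time; "joints": joint angles; "joint_vel": joint speeds; "joint_efforts": joint torques, N m; "eef_pos": TCP position; "ee_rot": TCP orientation; "wrist_force": force on the tool from outside, world axes, zero at the start; "wrist_torque": the same for the moment, N m; "opening": finger opening in m; "gripper_force": force on a finger pad.
Only numpy, scipy, OpenCV 4.12 (cv2) and the standard library are available. Lean on these libraries where they do the work, as an engineer would, in place of code of your own. Each camera call takes 0.05 s, during which the arm holds its last target. There are 200 camera calls.

### The job

Line the four mixing-coil cartridges up on the analyser's manifold rail in order of length: the shortest on the red pad, then each next longer one on the next pad along, ending with the longest on the black pad, each sitting flat and centred on its pad and lying lengthwise along it. One cartridge is still held in the leak-test nest: flip the toggle clamp's red handle over to open it before you take that one out, and leave the clamp open.

Things in the scene. Friction and masses are not known exactly. Their poses are not given: they have to be found in the camera images.
- coil_45: Mixing-coil cartridge 45 mm long (its x), the shortest of the four, about 70 g, 28 mm wide (its y), 40 mm high, on a flat black base 18 mm high that has the full 28 mm width (grip across the width there); above the base it is narrower, with black end cheeks, a pale blue glass coil and a 12 mm wide aluminium spine along the top. Origin: centre of its underside; x runs along its length, z up.
- coil_65: Mixing-coil cartridge 65 mm long (its x), the second shortest, about 100 g, 28 mm wide (its y), 40 mm high, on a flat black base 18 mm high that has the full 28 mm width (grip across the width there); above the base it is narrower, with black end cheeks, a pale blue glass coil and a 12 mm wide aluminium spine along the top. Origin: centre of its underside; x runs along its length, z up.
- coil_85: Mixing-coil cartridge 85 mm long (its x), the second longest, about 130 g, 28 mm wide (its y), 40 mm high, on a flat black base 18 mm high that has the full 28 mm width (grip across the width there); above the base it is narrower, with black end cheeks, a pale blue glass coil and a 12 mm wide aluminium spine along the top. Origin: centre of its underside; x runs along its length, z up.
- coil_105: Mixing-coil cartridge 105 mm long (its x), the longest, about 160 g, 28 mm wide (its y), 40 mm high, on a flat black base 18 mm high that has the full 28 mm width (grip across the width there); above the base it is narrower, with black end cheeks, a pale blue glass coil and a 12 mm wide aluminium spine along the top. Origin: centre of its underside; x runs along its length, z up.
- seat_red: Red pad on the aluminium rail, 115 mm (its x, the way a cartridge must lie) by 46 mm (its y), 4 mm thick, flat. Origin: centre of its underside, which lies 10 mm above the bench; its top is 14 mm above the bench. The four pads stand side by side in one straight row, 85 mm apart. It is at one end of the row, sometimes the left, sometimes the right.
- seat_black: Black pad on the aluminium rail, 115 mm (its x, the way a cartridge must lie) by 46 mm (its y), 4 mm thick, flat. Origin: centre of its underside, which lies 10 mm above the bench; its top is 14 mm above the bench. The four pads stand side by side in one straight row, 85 mm apart. It is at the other end of the row from the red one.
- seat_yellow: Yellow pad on the aluminium rail, 115 mm (its x, the way a cartridge must lie) by 46 mm (its y), 4 mm thick, flat. Origin: centre of its underside, which lies 10 mm above the bench; its top is 14 mm above the bench. The four pads stand side by side in one straight row, 85 mm apart. It is one of the two middle pads, either next to the red one or next to the black one.
- seat_blue: Blue pad on the aluminium rail, 115 mm (its x, the way a cartridge must lie) by 46 mm (its y), 4 mm thick, flat. Origin: centre of its underside, which lies 10 mm above the bench; its top is 14 mm above the bench. The four pads stand side by side in one straight row, 85 mm apart. It is the other middle pad, either next to the red one or next to the black one.
- nest (a point): Centre, at bench level, of the clamp's green-edged nest (120 x 52 mm, painted flat); at the start one of the cartridges lies here roughly along x under the clamp arm. z up. The clamp is on the -x side, towards the robot: grey base plate x -151 to -66 mm, 8 mm high; two steel cheeks 62 mm high, 32 mm over both (y). Lever pivot: axis along y at x -88 mm, height 50 mm.
- lever (a joint): Clamp lever, 0 shut, 1.75 rad open; handle and 80 mm arm are one piece at about a right angle. Handle: red grip 18 mm thick, 46 to 124 mm from the pivot. Shut it stands up, leaning 0.14 rad to the nest, arm level over the nest. Push its top to the nest's -x (about 1 N): past about 0.35 rad it falls open by itself; handle then level, arm upright, 135 mm high at x -88 to -115 mm.
Things that resemble listed ones, but are neither listed nor needed, are in the scene too. What is shaped like the coil_65 but yellow is not meant.

How it is judged:
By the outcome, as a careful person would: the job done as asked, in the order asked, and still so for the second after the job is handed in, with the robot touching nothing.
It also fails if it takes over 112 s, if anything falls off the work surface, if the arm or the gripper's body presses on something with over 40 N, if the wrist force passes 120 N, or if a joint passes its speed limit or range.

## Working session

There is one attempt and no reset: what is moved stays moved. The work goes in short steps, Python scripts to look and compute and a tool call to move; the robot and the scene stay as the last step left them, time stands still between calls to the robot, and variables do not carry over. Pictures are saved under pics/ and viewed, at most 14 in all, crops included, and the job is handed in when it is done.

```bash
mkdir -p pics
```

Run:
```python
from rig import env, eyes
import cv2,pickle
for n in ("scene","top"):
    c=eyes.capture(n); cv2.imwrite(f"pics/{n}0.png",c["color"]); pickle.dump(c,open(f"{n}0.pkl","wb"))
    print(n,c["camera_matrix"].tolist(),c["R"].tolist(),c["t"].tolist())
s=env.get_state();print(s["time"],s["eef_pos"],s["ee_rot"],s["opening"])
```

```text
scene [[471.03036778932784, 0.0, 324.43280921251835], [0.0, 471.03036778932784, 246.91885566298248], [0.0, 0.0, 1.0]] [[0.8758145049797993, 0.4826322391800348, 0.0038825984926249254], [0.3545164385899131, -0.6378271960001552, -0.6837357404817329], [-0.32751648452637255, 0.6002021240770855, -0.7297193725103105]] [-0.4729128266999886, -0.16331945686702456, 1.0104130460171252]
top [[552.6661582037342, 0.0, 314.63046208427534], [0.0, 552.6661582037342, 247.02802468820707], [0.0, 0.0, 1.0]] [[-0.00959965636510172, -0.9999538540188875, 0.0003693649222149309], [-0.9985507381059469, 0.009566623350282648, -0.052961336328897574], [0.05295535880098202, -0.0008772402451021402, -0.9985964952991833]] [-0.022514298937503043, 0.547132420975659, 1.1097330759127109]
0.1 [ 0.15552284 -0.50106697  0.23068814] [ 9.88710679e-01  1.49835589e-01  1.99720008e-07 -6.99727738e-04] 0.08518992542080016
```

View pics/top0.png

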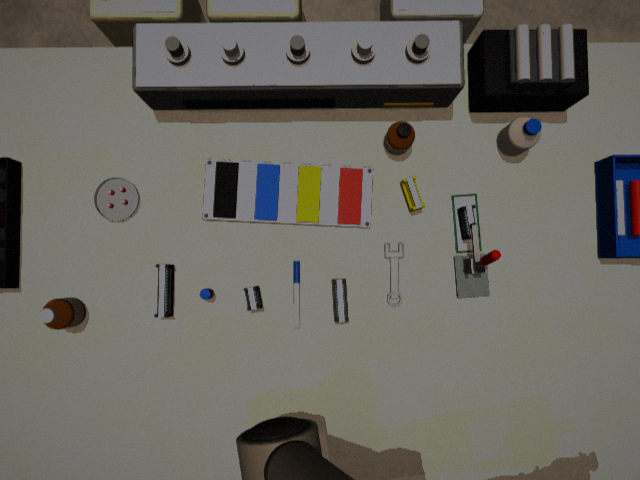

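View pics/scene0.png

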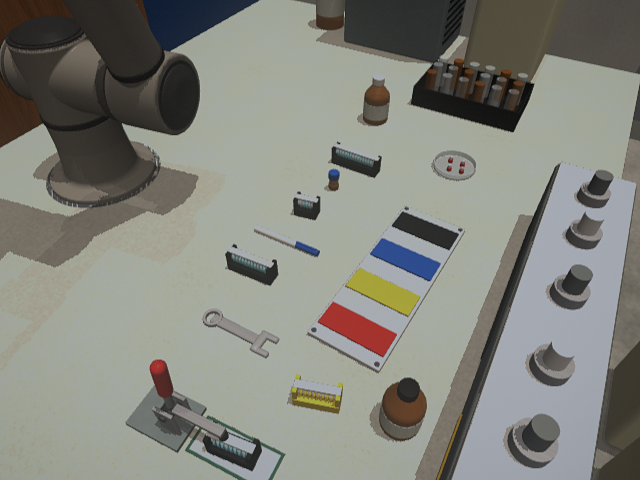

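The top picture shows black cartridges at about (165,291), (254,298), (340,300) and in the nest (467,222). There is a yellow decoy at (412,194). The pads run black (226,190), blue (267,192), yellow (309,194), red (350,196). The clamp handle's red top is at (492,256). Next I enlarge the view to confirm and get accurate pixels.

Run:
```python
import cv2,numpy as np
im=cv2.imread("pics/top0.png")
f=lambda x0,y0,w,h,s:cv2.resize(cv2.convertScaleAbs(im[y0:y0+h,x0:x0+w],alpha=1.6,beta=20),None,fx=s,fy=s,interpolation=cv2.INTER_CUBIC)
a=f(150,255,200,75,4); b=f(440,185,75,120,5-1); 
out=np.zeros((600,800,3),np.uint8); out[:300]=a
n=f(440,190,70,75,4); out[300:,:280]=n
p=f(200,155,180,75,2.8); p=p[:300,:510]; out[300:300+p.shape[0],290:290+p.shape[1]]=p
cv2.imwrite("pics/crop1.png",out)
```

```text
(no output)
```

View pics/crop1.png

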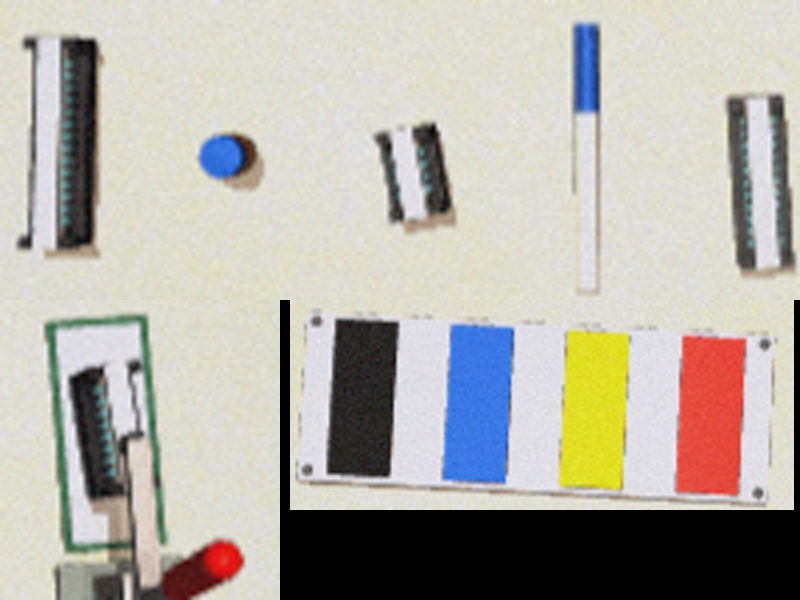

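The crop shows three loose cartridges of different lengths: left about 105 (52 px), middle about 45 (23 px), right about 85 (43 px). The nest therefore holds coil_65, which is black. The yellow one at (412,194) is the decoy and has the wrong colour. Next: coordinates.

Create h.py:
```python
import numpy as np,pickle
from scipy.spatial.transform import Rotation as Ro
def w(c,px,z):
    px=np.atleast_2d(px).astype(float)
    d=np.c_[px,np.ones(len(px))]@np.linalg.inv(c["camera_matrix"]).T@c["R"]
    o=-c["R"].T@c["t"]
    return o+d*((z-o[2])/d[:,2])[:,None]
def to(*targets):
    "targets: (x,y,z,yaw): prints rows' numbers from present pose"
    from rig import env
    s=env.get_state();R=Ro.from_quat(s["ee_rot"]);p=np.array(s["eef_pos"])
    for x,y,z,yaw in targets:
        T=Ro.from_matrix(np.array([[np.cos(yaw),np.sin(yaw),0],[np.sin(yaw),-np.cos(yaw),0],[0,0,-1.]]))
        print(np.round((R.inv()*T).as_rotvec(),3),np.round(R.inv().apply(np.array([x,y,z])-p),4))
```

Run:
```python
from h import *
c=pickle.load(open("top0.pkl","rb"))
def seg(n,a,b,z):
    P=w(c,[a,b],z);d=P[0]-P[1];print(n,"c",P.mean(0).round(4),"len",np.linalg.norm(d).round(4),"yaw",np.arctan2(d[1],d[0]).round(3))
q=lambda x,y:(150+x/4,255+y/4)
seg("105",q(48,39),q(45,247),.04);seg("45",q(400.5,127),q(412,220),.04);seg("85",q(763,97),q(767,268),.04)
g=lambda x,y:(440+x/4,190+y/4)
N=w(c,[g(47,22),g(147,16),g(66,249),g(163,242)],0);print("nest",N.round(4).tolist(),N.mean(0),[np.linalg.norm(N[i]-N[j]).round(4) for i,j in((0,1),(0,2),(1,3),(2,3))],[np.arctan2(*(N[i]-N[j])[1::-1]) for i,j in((0,2),(1,3))])
r=lambda x,y:(200+(x-290)/2.8,155+(y-300)/2.8)
for n,L in(("black",[(336,319),(399,321),(390,476),(327,473)]),("red",[(683,336),(746,339),(739,494),(676,491)])):
    B=w(c,[r(*k) for k in L],.014);print(n,B.mean(0).round(4),[np.linalg.norm(B[i]-B[i-1]).round(4) for i in range(4)])
print("handle top",w(c,[(497,254.5)],.173))
import cv2
hsv=cv2.cvtColor(c["color"],cv2.COLOR_BGR2HSV);C={}
for n,lo,hi in(("red",(0,120,80),(8,255,255)),("yellow",(24,120,80),(36,255,255)),("blue",(100,120,80),(120,255,255)),("black",(0,0,0),(180,255,55))):
    m=cv2.inRange(hsv,lo,hi);k=np.zeros_like(m);k[158:228,207:370]=m[158:228,207:370]
    k=cv2.morphologyEx(k,cv2.MORPH_OPEN,np.ones((5,5)))
    ct=max(cv2.findContours(k,0,1)[0],key=cv2.contourArea)
    B=w(c,cv2.boxPoints(cv2.minAreaRect(ct)),.014);C[n]=B.mean(0)
    print(n,C[n].round(4),[np.linalg.norm(B[i]-B[i-1]).round(4) for i in(1,2)])
v=C["black"]-C["red"];print(np.linalg.norm(v),"row yaw-90",np.arctan2(v[1],v[0])-np.pi/2)
```

```text
105 c [0.4619 0.276  0.04  ] len 0.1026 yaw -0.009
45 c [0.445 0.098 0.04 ] len 0.0462 yaw 0.12
85 c [ 0.439  -0.0794  0.04  ] len 0.0843 yaw 0.011
nest [[0.6518, -0.3127, 0.0], [0.6544, -0.3646, 0.0], [0.5341, -0.3199, 0.0], [0.5372, -0.3699, 0.0]] [ 0.5943833  -0.34177689  0.        ] [np.float64(0.0519), np.float64(0.1179), np.float64(0.1173), np.float64(0.0501)] [np.float64(0.06032241824197478), np.float64(0.04515318177733961)]
black [0.6662 0.1523 0.014 ] [np.float64(0.1135), np.float64(0.0462), np.float64(0.1142), np.float64(0.046)]
red [ 0.6507 -0.1018  0.014 ] [np.float64(0.1141), np.float64(0.0462), np.float64(0.1141), np.float64(0.0459)]
handle top [[ 0.52237224 -0.34589375  0.173     ]]
red [ 0.6512 -0.1006  0.014 ] [np.float64(0.1137), np.float64(0.0461)]
yellow [ 0.6561 -0.0157  0.014 ] [np.float64(0.1146), np.float64(0.0458)]
blue [0.6615 0.0691 0.014 ] [np.float64(0.1134), np.float64(0.0458)]
black [0.6666 0.1535 0.014 ] [np.float64(0.1134), np.float64(0.0459)]
0.2546229348816671 row yaw-90 -0.06048168313601865
```

Run:
```python
from h import *
import cv2
c=pickle.load(open("top0.pkl","rb"));im=c["color"]
g=cv2.cvtColor(im,cv2.COLOR_BGR2GRAY)
for n,(x,y) in {"105":(161,291),"45":(251.5,298),"85":(341,301)}.items():
    x0,y0=int(x)-22,int(y)-36
    roi=g[y0:y0+72,x0:x0+44]; b=np.median(roi)
    m=(roi<0.5*b).astype(np.uint8)*255; m=cv2.morphologyEx(m,cv2.MORPH_CLOSE,np.ones((9,9)))
    k=max(cv2.findContours(m,0,1)[0],key=cv2.contourArea)
    B=cv2.boxPoints(cv2.minAreaRect(k))+[x0,y0]
    W=w(c,B,.02);e=[W[i]-W[i-1] for i in(1,2)];e.sort(key=np.linalg.norm);d=e[1]*np.sign(e[1][0])
    print(n,W.mean(0).round(4),[np.linalg.norm(v).round(4) for v in e],np.arctan2(d[1],d[0]).round(3))
to((.569,-.343,.231,.05),(.569,-.343,.148,.05),(.4845,-.3473,.148,.05))
```

```text
105 [0.462  0.2756 0.02  ] [np.float64(0.0365), np.float64(0.1067)] -0.015
45 [0.4455 0.0971 0.02  ] [np.float64(0.0311), np.float64(0.0453)] 0.161
85 [ 0.4388 -0.0771  0.02  ] [np.float64(0.0288), np.float64(0.0847)] 0.043
[-0.001 -0.     0.251] [ 4.417e-01 -2.850e-02 -2.000e-04]
[-0.001 -0.     0.251] [ 0.4417 -0.0283  0.0828]
[-0.001 -0.     0.251] [ 0.3597 -0.0493  0.0828]
```

The rows are not in the units I measure in: shifts go in shares of 75 cm and turns go in shares of pi rad. I convert before sending: 0.4417 m / 0.75 = 0.5889, 0.0828 m / 0.75 = 0.1104, 0.251 rad / 3.1416 = 0.0799.

Request:
{"api": "send_path", "payload": {"offsets": [[[0, 0, 0.0799], [0.5889, -0.038, 0], 0], [[0, 0, 0.0799], [0.5889, -0.038, 0], 0], [[0, 0, 0.0799], [0.5889, -0.038, 0], 0], [[0, 0, 0.0799], [0.5889, -0.038, 0], 0], [[0, 0, 0.0799], [0.5889, -0.038, 0], 0], [[0, 0, 0.0799], [0.5889, -0.038, 0], 0], [[0, 0, 0.0799], [0.5889, -0.038, 0], 0], [[0, 0, 0.0799], [0.5889, -0.038, 0], 0], [[0, 0, 0.0799], [0.5889, -0.038, 0], 0], [[0, 0, 0.0799], [0.5889, -0.038, 0], 0], [[0, 0, 0.0799], [0.5889, -0.038, 0], 0], [[0, 0, 0.0799], [0.5889, -0.038, 0.1104], 0], [[0, 0, 0.0799], [0.5889, -0.038, 0.1104], 0], [[0, 0, 0.0799], [0.5889, -0.038, 0.1104], 0], [[0, 0, 0.0799], [0.5889, -0.038, 0.1104], 0]]}}

```text
time: 1.6
eef_pos: [0.5683, -0.3443, 0.1493]
ee_rot: [1.0, 0.024, -0.0, 0.0]
wrist_force: [0.5, 0.6, 0.8]
opening: -0.0003
gripper_force: 0.0
```

```bash
python3 -c "
from h import *
to((.4845,-.3473,.148,.05))"
```

```text
[ 0.     0.    -0.002] [-0.0838 -0.0011  0.0013]
```

Scaled: -0.09 m / 0.75 = -0.12, -0.02 m / 0.75 = -0.0267.

Request:
{"api": "send_path", "payload": {"offsets": [[[0, 0, 0], [-0.0267, 0, 0], 0], [[0, 0, 0], [-0.0467, 0, 0], 0], [[0, 0, 0], [-0.0667, 0, 0], 0], [[0, 0, 0], [-0.0867, 0, 0], 0], [[0, 0, 0], [-0.104, 0, 0], 0], [[0, 0, 0], [-0.12, 0, 0], 0], [[0, 0, 0], [-0.12, 0, 0], 0], [[0, 0, 0], [-0.12, 0, -0.0667], 0], [[0, 0, 0], [-0.08, 0, -0.12], 0.085], [[0, 0, 0], [0, 0, -0.12], 0.085], [[0, 0, 0], [0.0267, 0, -0.12], 0.085], [[0, 0, 0], [0.0267, 0, -0.12], 0.085]]}}

```text
time: 2.8
eef_pos: [0.5925, -0.3413, 0.2384]
ee_rot: [1.0, 0.026, 0.001, 0.0]
wrist_force: [-1.4, -0.3, -0.6]
opening: 0.0579
gripper_force: 0.0
```

Run:
```python
from rig import eyes
import cv2,pickle,numpy as np
c=eyes.capture("wrist");pickle.dump(c,open("w1.pkl","wb"));s=eyes.capture("scene")["color"]
t=eyes.capture("top")["color"]
o=np.zeros((600,800,3),np.uint8);o[:300,:400]=cv2.resize(c["color"],(400,300))
o[:300,400:]=cv2.resize(s[330:480,80:280],(400,300));o[300:,:400]=cv2.resize(t[180:330,410:610],(400,300))
cv2.imwrite("pics/a.png",o)
```

```text
(no output)
```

View pics/a.png

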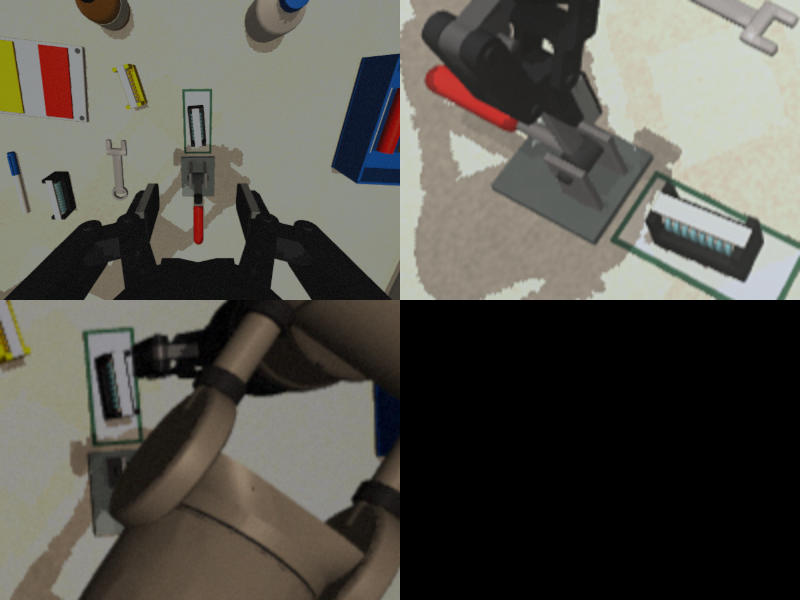

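The clamp is open: the red handle lies level at wrist-panel pixel (198,225) and the nest is free. coil_65 is at about (197,126) in the wrist panel. I enlarge that for its pose.

Run:
```python
from h import *
import cv2
c=pickle.load(open("w1.pkl","rb"))
cv2.imwrite("pics/b.png",cv2.resize(c["color"][130:260,270:370],(600,780),interpolation=cv2.INTER_CUBIC)[:600])
```

```text
(no output)
```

View pics/b.png

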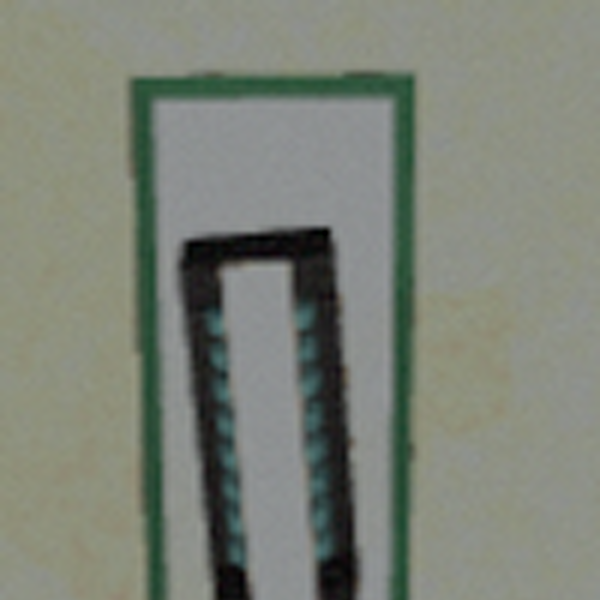

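Run:
```python
from h import *
c=pickle.load(open("w1.pkl","rb"))
q=lambda x,y:(270+x/6,130+y/6)
P=w(c,[q(257,262),q(284.5,598)],.04);d=P[0]-P[1];L=np.linalg.norm(d);print(P.round(4),L,"yaw",np.arctan2(d[1],d[0]));C=P[0]-d/L*.0325;print("centre",C)
e=w(c,[q(222,265),q(292,260)],.04);print("spine w",np.linalg.norm(e[0]-e[1]))
N=w(c,[q(133,78),q(413,75)],0);print("nest far",N, "base far mid",w(c,[q(256,241)],.0).round(4))
t=pickle.load(open("top0.pkl","rb"));print(w(t,[(440+123/4,190+62/4)],.04))
yaw=np.arctan2(d[1],d[0]);to((C[0],C[1],.08,yaw),(C[0],C[1],.003,yaw))
```

```text
[[ 0.6268 -0.3359  0.04  ]
 [ 0.5679 -0.3437  0.04  ]] 0.059399904845261274 yaw 0.13163621641671047
centre [ 0.59460319 -0.34014325  0.04      ]
spine w 0.011781715364425887
nest far [[ 0.65301896 -0.31162081  0.        ]
 [ 0.65621589 -0.36252527  0.        ]] base far mid [[ 0.6248 -0.3354  0.    ]]
[[ 0.6255633  -0.34016125  0.04      ]]
[ 0.     0.    -0.082] [ 0.006  -0.002   0.1587]
[ 0.     0.    -0.082] [ 0.006  -0.002   0.2357]
```

Scaled: 0.2357 m / 0.75 = 0.3143, -0.002 m / 0.75 = -0.0027, -0.082 rad / 3.1416 = -0.0261.

Request:
{"api": "send_path", "payload": {"offsets": [[[0, 0, -0.0261], [0.008, -0.0027, 0.0667], 0.085], [[0, 0, -0.0261], [0.008, -0.0027, 0.1333], 0.085], [[0, 0, -0.0261], [0.008, -0.0027, 0.2], 0.085], [[0, 0, -0.0261], [0.008, -0.0027, 0.2533], 0.085], [[0, 0, -0.0261], [0.008, -0.0027, 0.2933], 0.085], [[0, 0, -0.0261], [0.008, -0.0027, 0.3143], 0.085], [[0, 0, -0.0261], [0.008, -0.0027, 0.3143], 0.085], [[0, 0, -0.0261], [0.008, -0.0027, 0.3143], 0.02], [[0, 0, -0.0261], [0.008, -0.0027, 0.3143], 0.02], [[0, 0, -0.0261], [0.008, -0.0027, 0.3143], 0.02], [[0, 0, -0.0261], [0.008, -0.0027, 0.3143], 0.02], [[0, 0, -0.0261], [0.008, -0.0027, 0.3143], 0.02], [[0, 0, -0.0261], [0.008, -0.0027, 0.3143], 0.02]]}}

```text
time: 4.25
eef_pos: [0.5956, -0.3406, 0.0044]
ee_rot: [0.998, 0.066, 0.001, 0.001]
wrist_force: [-0.4, 0.1, 5.6]
opening: 0.0265
gripper_force: 60.3
```

```bash
python3 -c "
from h import *
to((.6561,-.0163,.12,-.06),(.6561,-.0163,.019,-.06))"
```

```text
[ 0.002 -0.002  0.192] [ 0.1028 -0.3133 -0.116 ]
[ 0.002 -0.002  0.192] [ 0.1026 -0.3135 -0.015 ]
```

Scaled: -0.3133 m / 0.75 = -0.4177, -0.116 m / 0.75 = -0.1547, 0.192 rad / 3.1416 = 0.0611.

Request:
{"api": "send_path", "payload": {"offsets": [[[0, 0, 0], [0, 0, -0.04], 0.02], [[0, 0, 0], [0, 0, -0.1067], 0.02], [[0, 0, 0], [0, 0, -0.1547], 0.02], [[0, 0, 0.0611], [0.1371, -0.4177, -0.1547], 0.02], [[0, 0, 0.0611], [0.1371, -0.4177, -0.1547], 0.02], [[0, 0, 0.0611], [0.1371, -0.4177, -0.1547], 0.02], [[0, 0, 0.0611], [0.1371, -0.4177, -0.1547], 0.02], [[0, 0, 0.0611], [0.1371, -0.4177, -0.1547], 0.02], [[0, 0, 0.0611], [0.1371, -0.4177, -0.1547], 0.02], [[0, 0, 0.0611], [0.1371, -0.4177, -0.1547], 0.02], [[0, 0, 0.0611], [0.1371, -0.4177, -0.1547], 0.02], [[0, 0, 0.0611], [0.1371, -0.4177, -0.1547], 0.02], [[0, 0, 0.0611], [0.1371, -0.4177, -0.1547], 0.02], [[0, 0, 0.0611], [0.1371, -0.4177, -0.0933], 0.02], [[0, 0, 0.0611], [0.1371, -0.4177, -0.0533], 0.02], [[0, 0, 0.0611], [0.1371, -0.4177, -0.0533], 0.02]]}}

```text
time: 5.85
eef_pos: [0.6521, -0.0173, 0.0381]
ee_rot: [1.0, -0.031, -0.005, -0.0]
wrist_force: [-0.5, -0.5, -1.2]
opening: 0.0269
gripper_force: 59.5
```

Run:
```python
from h import *
to((.6561,-.0163,.0185,-.06))
from rig import eyes
import cv2
o=np.zeros((300,800,3),np.uint8)
c=eyes.capture("scene");o[:,:400]=cv2.resize(c["color"][180:405,240:540],(400,300));c=eyes.capture("wrist");o[:,400:]=cv2.resize(c["color"],(400,300))
cv2.imwrite("pics/d.png",o)
```

```text
[-0.001  0.009 -0.003] [ 0.0041 -0.0013  0.0195]
```

View pics/d.png

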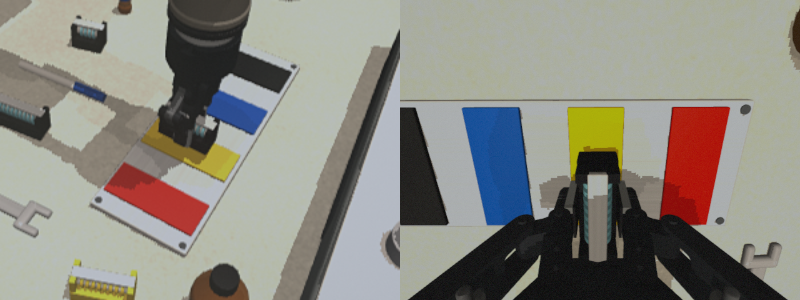

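Request:
{"api": "send_path", "payload": {"offsets": [[[0, 0, 0], [0, 0, 0], 0.02], [[0, 0, 0], [0, 0, 0], 0.02], [[0, 0, 0], [0, 0, 0], 0.02]]}}

```text
time: 6.25
eef_pos: [0.6564, -0.0162, 0.0444]
ee_rot: [1.0, -0.03, 0.001, 0.0]
wrist_force: [-0.7, -0.6, -0.6]
opening: 0.0266
gripper_force: 59.5
```

```bash
python3 -c "
from h import *
to((.6561,-.0163,.0185,-.06))"
```

```text
[ 0.    -0.003 -0.   ] [-0.0004  0.0001  0.0259]
```

Scaled: -0.08 m / 0.75 = -0.1067, -0.07 m / 0.75 = -0.0933.

Request:
{"api": "send_path", "payload": {"offsets": [[[0, 0, 0], [0, 0, 0.016], 0.02], [[0, 0, 0], [0, 0, 0.0267], 0.02], [[0, 0, 0], [0, 0, 0.034], 0.02], [[0, 0, 0], [0, 0, 0.034], 0.02], [[0, 0, 0], [0, 0, 0.034], 0.02], [[0, 0, 0], [0, 0, 0.034], 0.02], [[0, 0, 0], [0, 0, 0.034], 0.06], [[0, 0, 0], [0, 0, 0.034], 0.06], [[0, 0, 0], [0, 0, 0.034], 0.06], [[0, 0, 0], [0, 0, 0.034], 0.06], [[0, 0, 0], [0, 0, -0.0267], 0.06], [[0, 0, 0], [0, 0, -0.0933], 0.08], [[0, 0, 0], [0, 0, -0.1067], 0.08], [[0, 0, 0], [0, 0, -0.1067], 0.08], [[0, 0, 0], [0, 0, -0.1067], 0.08]]}}

```text
time: 7.75
eef_pos: [0.6548, -0.0159, 0.1214]
ee_rot: [1.0, -0.03, -0.001, -0.0]
wrist_force: [0.0, -0.5, 0.0]
opening: 0.0798
gripper_force: 0.0
```

```bash
python3 -c "
from h import *
to((.439,-.078,.12,.05),(.439,-.078,.0035,.05))"
```

```text
[-0.     0.002 -0.11 ] [-0.2117  0.075   0.0018]
[-0.     0.002 -0.11 ] [-0.2114  0.075   0.1183]
```

Scaled: -0.2117 m / 0.75 = -0.2823, 0.118 m / 0.75 = 0.1573, -0.11 rad / 3.1416 = -0.035.

Request:
{"api": "send_path", "payload": {"offsets": [[[0, 0, -0.035], [-0.2823, 0.1, 0], 0.085], [[0, 0, -0.035], [-0.2823, 0.1, 0], 0.085], [[0, 0, -0.035], [-0.2823, 0.1, 0], 0.085], [[0, 0, -0.035], [-0.2823, 0.1, 0], 0.085], [[0, 0, -0.035], [-0.2823, 0.1, 0], 0.085], [[0, 0, -0.035], [-0.2823, 0.1, 0.0267], 0.085], [[0, 0, -0.035], [-0.2823, 0.1, 0.08], 0.085], [[0, 0, -0.035], [-0.2823, 0.1, 0.1333], 0.085], [[0, 0, -0.035], [-0.2823, 0.1, 0.1573], 0.085], [[0, 0, -0.035], [-0.2823, 0.1, 0.1573], 0.085], [[0, 0, -0.035], [-0.2823, 0.1, 0.1573], 0.085], [[0, 0, -0.035], [-0.2823, 0.1, 0.1573], 0.02], [[0, 0, -0.035], [-0.2823, 0.1, 0.1573], 0.02], [[0, 0, -0.035], [-0.2823, 0.1, 0.1573], 0.02], [[0, 0, -0.035], [-0.2823, 0.1, 0.1573], 0.02], [[0, 0, -0.035], [-0.2823, 0.1, 0.1573], 0.02], [[0, 0, -0.035], [-0.2823, 0.1, 0.1573], 0.02], [[0, 0, -0.035], [-0.2823, 0.1, 0.1573], 0.02]]}}

```text
time: 9.55
eef_pos: [0.4402, -0.0783, 0.0057]
ee_rot: [1.0, 0.025, 0.001, 0.0]
wrist_force: [-2.5, 0.9, 8.1]
opening: 0.0261
gripper_force: 59.6
```

```bash
python3 -c "
from h import *
to((.6612,.0685,.12,-.06))"
```

```text
[ 0.001 -0.001  0.11 ] [ 0.2282 -0.1355 -0.1141]
```

Scaled: 0.2292 m / 0.75 = 0.3056, -0.03 m / 0.75 = -0.04, 0.11 rad / 3.1416 = 0.035.

Request:
{"api": "send_path", "payload": {"offsets": [[[0, 0, 0], [0, 0, -0.04], 0.02], [[0, 0, 0], [0, 0, -0.1067], 0.02], [[0, 0, 0], [0, 0, -0.152], 0.02], [[0, 0, 0.035], [0.3056, -0.1807, -0.152], 0.02], [[0, 0, 0.035], [0.3056, -0.1807, -0.152], 0.02], [[0, 0, 0.035], [0.3056, -0.1807, -0.152], 0.02], [[0, 0, 0.035], [0.3056, -0.1807, -0.152], 0.02], [[0, 0, 0.035], [0.3056, -0.1807, -0.152], 0.02], [[0, 0, 0.035], [0.3056, -0.1807, -0.152], 0.02], [[0, 0, 0.035], [0.3056, -0.1807, -0.152], 0.02], [[0, 0, 0.035], [0.3056, -0.1807, -0.1067], 0.02], [[0, 0, 0.035], [0.3056, -0.1807, -0.0533], 0.02], [[0, 0, 0.035], [0.3056, -0.1807, -0.0533], 0.02], [[0, 0, 0.035], [0.3056, -0.1807, -0.0533], 0.02], [[0, 0, 0.035], [0.3056, -0.1807, -0.0533], 0.02], [[0, 0, 0.035], [0.3056, -0.1807, -0.0533], 0.02]]}}

```text
time: 11.15
eef_pos: [0.6632, 0.0684, 0.0474]
ee_rot: [1.0, -0.03, 0.002, 0.0]
wrist_force: [0.3, -0.7, -0.9]
opening: 0.0263
gripper_force: 60.0
```

```bash
python3 -c "
from h import *
to((.6622,.0685,.0197,-.06))"
```

```text
[-0.    -0.004 -0.   ] [-0.0011 -0.0001  0.0277]
```

Scaled: -0.08 m / 0.75 = -0.1067, -0.07 m / 0.75 = -0.0933.

Request:
{"api": "send_path", "payload": {"offsets": [[[0, 0, 0], [-0.0013, 0, 0.016], 0.02], [[0, 0, 0], [-0.0013, 0, 0.0267], 0.02], [[0, 0, 0], [-0.0013, 0, 0.0363], 0.02], [[0, 0, 0], [-0.0013, 0, 0.0363], 0.02], [[0, 0, 0], [-0.0013, 0, 0.0363], 0.02], [[0, 0, 0], [-0.0013, 0, 0.0363], 0.02], [[0, 0, 0], [-0.0013, 0, 0.0363], 0.06], [[0, 0, 0], [-0.0013, 0, 0.0363], 0.06], [[0, 0, 0], [-0.0013, 0, 0.0363], 0.06], [[0, 0, 0], [-0.0013, 0, 0.0363], 0.06], [[0, 0, 0], [0, 0, -0.0267], 0.06], [[0, 0, 0], [0, 0, -0.0933], 0.08], [[0, 0, 0], [0, 0, -0.1067], 0.08], [[0, 0, 0], [0, 0, -0.1067], 0.08], [[0, 0, 0], [0, 0, -0.1067], 0.08]]}}

```text
time: 12.65
eef_pos: [0.6612, 0.0686, 0.1234]
ee_rot: [1.0, -0.03, -0.001, 0.0]
wrist_force: [-0.3, -0.3, -0.5]
opening: 0.0797
gripper_force: 0.0
```

```bash
python3 -c "
from h import *
to((.445,.0975,.12,.14),(.445,.0975,.0035,.14))"
```

```text
[-0.     0.002 -0.2  ] [-0.2175 -0.0158  0.0039]
[-0.     0.002 -0.2  ] [-0.2173 -0.0158  0.1204]
```

Scaled: -0.2175 m / 0.75 = -0.29, 0.04 m / 0.75 = 0.0533, -0.2 rad / 3.1416 = -0.0637.

Request:
{"api": "send_path", "payload": {"offsets": [[[0, 0, -0.0637], [-0.29, -0.0211, 0], 0.085], [[0, 0, -0.0637], [-0.29, -0.0211, 0], 0.085], [[0, 0, -0.0637], [-0.29, -0.0211, 0], 0.085], [[0, 0, -0.0637], [-0.29, -0.0211, 0], 0.085], [[0, 0, -0.0637], [-0.29, -0.0211, 0], 0.085], [[0, 0, -0.0637], [-0.29, -0.0211, 0], 0.085], [[0, 0, -0.0637], [-0.29, -0.0211, 0.0533], 0.085], [[0, 0, -0.0637], [-0.29, -0.0211, 0.1067], 0.085], [[0, 0, -0.0637], [-0.29, -0.0211, 0.1467], 0.085], [[0, 0, -0.0637], [-0.29, -0.0211, 0.16], 0.085], [[0, 0, -0.0637], [-0.29, -0.0211, 0.16], 0.085], [[0, 0, -0.0637], [-0.29, -0.0211, 0.16], 0.085], [[0, 0, -0.0637], [-0.29, -0.0211, 0.16], 0.02], [[0, 0, -0.0637], [-0.29, -0.0211, 0.16], 0.02], [[0, 0, -0.0637], [-0.29, -0.0211, 0.16], 0.02], [[0, 0, -0.0637], [-0.29, -0.0211, 0.16], 0.02], [[0, 0, -0.0637], [-0.29, -0.0211, 0.16], 0.02], [[0, 0, -0.0637], [-0.29, -0.0211, 0.16], 0.02], [[0, 0, -0.0637], [-0.29, -0.0211, 0.16], 0.02]]}}

```text
time: 14.55
eef_pos: [0.4462, 0.0975, 0.0057]
ee_rot: [0.998, 0.07, 0.001, 0.0]
wrist_force: [-1.9, -0.2, 8.3]
opening: 0.0267
gripper_force: 59.0
```

```bash
python3 -c "
from h import *
to((.6520,-.1012,.13,-.06))"
```

```text
[ 0.    -0.001  0.2  ] [ 0.1762  0.2255 -0.124 ]
```

Scaled: 0.2255 m / 0.75 = 0.3007, 0.1762 m / 0.75 = 0.2349, 0.2 rad / 3.1416 = 0.0637.

Request:
{"api": "send_path", "payload": {"offsets": [[[0, 0, 0], [0, 0, -0.04], 0.02], [[0, 0, 0], [0, 0, -0.1067], 0.02], [[0, 0, 0], [0, 0, -0.1653], 0.02], [[0, 0, 0.0637], [0.2349, 0.3007, -0.1653], 0.02], [[0, 0, 0.0637], [0.2349, 0.3007, -0.1653], 0.02], [[0, 0, 0.0637], [0.2349, 0.3007, -0.1653], 0.02], [[0, 0, 0.0637], [0.2349, 0.3007, -0.1653], 0.02], [[0, 0, 0.0637], [0.2349, 0.3007, -0.1653], 0.02], [[0, 0, 0.0637], [0.2349, 0.3007, -0.1653], 0.02], [[0, 0, 0.0637], [0.2349, 0.3007, -0.1653], 0.02], [[0, 0, 0.0637], [0.2349, 0.3007, -0.1653], 0.02], [[0, 0, 0.0637], [0.2349, 0.3007, -0.1067], 0.02], [[0, 0, 0.0637], [0.2349, 0.3007, -0.0533], 0.02], [[0, 0, 0.0637], [0.2349, 0.3007, -0.0533], 0.02], [[0, 0, 0.0637], [0.2349, 0.3007, -0.0533], 0.02], [[0, 0, 0.0637], [0.2349, 0.3007, -0.0533], 0.02], [[0, 0, 0.0637], [0.2349, 0.3007, -0.0533], 0.02]]}}

```text
time: 16.25
eef_pos: [0.6531, -0.1014, 0.0476]
ee_rot: [1.0, -0.03, 0.002, 0.001]
wrist_force: [-0.7, -0.0, -1.9]
opening: 0.0266
gripper_force: 59.1
```

```bash
python3 -c "
from h import *
to((.6520,-.1012,.0197,-.06))"
```

```text
[ 0.001 -0.004  0.   ] [-0.0012 -0.0002  0.0279]
```

Scaled: -0.08 m / 0.75 = -0.1067, -0.07 m / 0.75 = -0.0933.

Request:
{"api": "send_path", "payload": {"offsets": [[[0, 0, 0], [-0.0013, 0, 0.016], 0.02], [[0, 0, 0], [-0.0013, 0, 0.0267], 0.02], [[0, 0, 0], [-0.0013, 0, 0.0365], 0.02], [[0, 0, 0], [-0.0013, 0, 0.0365], 0.02], [[0, 0, 0], [-0.0013, 0, 0.0365], 0.02], [[0, 0, 0], [-0.0013, 0, 0.0365], 0.02], [[0, 0, 0], [-0.0013, 0, 0.0365], 0.06], [[0, 0, 0], [-0.0013, 0, 0.0365], 0.06], [[0, 0, 0], [-0.0013, 0, 0.0365], 0.06], [[0, 0, 0], [-0.0013, 0, 0.0365], 0.06], [[0, 0, 0], [0, 0, -0.0267], 0.06], [[0, 0, 0], [0, 0, -0.0933], 0.08], [[0, 0, 0], [0, 0, -0.1067], 0.08], [[0, 0, 0], [0, 0, -0.1067], 0.08], [[0, 0, 0], [0, 0, -0.1067], 0.08]]}}

```text
time: 17.75
eef_pos: [0.6509, -0.101, 0.1233]
ee_rot: [1.0, -0.03, -0.001, -0.0]
wrist_force: [-0.8, 0.8, -1.1]
opening: 0.0799
gripper_force: 0.0
```

```bash
python3 -c "
from h import *
to((.462,.2757,.12,-.012),(.462,.2757,.0035,-.012))"
```

```text
[-0.     0.002 -0.048] [-0.2112 -0.3647  0.0039]
[-0.     0.002 -0.048] [-0.2109 -0.3647  0.1204]
```

Scaled: -0.3647 m / 0.75 = -0.4863, -0.2112 m / 0.75 = -0.2816, -0.048 rad / 3.1416 = -0.0153.

Request:
{"api": "send_path", "payload": {"offsets": [[[0, 0, -0.0153], [-0.2816, -0.4863, 0], 0.085], [[0, 0, -0.0153], [-0.2816, -0.4863, 0], 0.085], [[0, 0, -0.0153], [-0.2816, -0.4863, 0], 0.085], [[0, 0, -0.0153], [-0.2816, -0.4863, 0], 0.085], [[0, 0, -0.0153], [-0.2816, -0.4863, 0], 0.085], [[0, 0, -0.0153], [-0.2816, -0.4863, 0], 0.085], [[0, 0, -0.0153], [-0.2816, -0.4863, 0], 0.085], [[0, 0, -0.0153], [-0.2816, -0.4863, 0], 0.085], [[0, 0, -0.0153], [-0.2816, -0.4863, 0], 0.085], [[0, 0, -0.0153], [-0.2816, -0.4863, 0], 0.085], [[0, 0, -0.0153], [-0.2816, -0.4863, 0.0267], 0.085], [[0, 0, -0.0153], [-0.2816, -0.4863, 0.0667], 0.085], [[0, 0, -0.0153], [-0.2816, -0.4863, 0.1067], 0.085], [[0, 0, -0.0153], [-0.2816, -0.4863, 0.1467], 0.085], [[0, 0, -0.0153], [-0.2816, -0.4863, 0.16], 0.085], [[0, 0, -0.0153], [-0.2816, -0.4863, 0.16], 0.085]]}}

```text
time: 19.35
eef_pos: [0.4617, 0.2741, 0.0027]
ee_rot: [1.0, -0.007, -0.002, 0.001]
wrist_force: [0.7, 0.1, 0.9]
opening: 0.0851
gripper_force: 0.0
```

Request:
{"api": "send_path", "payload": {"offsets": [[[0, 0, 0], [0, 0, 0], 0.085], [[0, 0, 0], [0, 0, 0], 0.02], [[0, 0, 0], [0, 0, 0], 0.02], [[0, 0, 0], [0, 0, 0], 0.02], [[0, 0, 0], [0, 0, 0], 0.02], [[0, 0, 0], [0, 0, 0], 0.02], [[0, 0, 0], [0, 0, 0], 0.02], [[0, 0, 0], [0, 0, 0], 0.02]]}}

```text
time: 20.15
eef_pos: [0.4633, 0.2757, 0.0056]
ee_rot: [1.0, -0.006, 0.001, -0.0]
wrist_force: [-1.3, 0.3, 5.4]
opening: 0.0263
gripper_force: 60.2
```

```bash
python3 -c "
from h import *
to((.6674,.1530,.12,-.06))"
```

```text
[-0.001 -0.001  0.048] [ 0.2058  0.1202 -0.1142]
```

Scaled: 0.206 m / 0.75 = 0.2747, 0.1202 m / 0.75 = 0.1603, 0.048 rad / 3.1416 = 0.0153.

Request:
{"api": "send_path", "payload": {"offsets": [[[0, 0, 0], [0, 0, -0.04], 0.02], [[0, 0, 0], [0, 0, -0.1067], 0.02], [[0, 0, 0], [0, 0, -0.152], 0.02], [[0, 0, 0.0153], [0.2747, 0.1603, -0.152], 0.02], [[0, 0, 0.0153], [0.2747, 0.1603, -0.152], 0.02], [[0, 0, 0.0153], [0.2747, 0.1603, -0.152], 0.02], [[0, 0, 0.0153], [0.2747, 0.1603, -0.152], 0.02], [[0, 0, 0.0153], [0.2747, 0.1603, -0.152], 0.02], [[0, 0, 0.0153], [0.2747, 0.1603, -0.152], 0.02], [[0, 0, 0.0153], [0.2747, 0.1603, -0.152], 0.02], [[0, 0, 0.0153], [0.2747, 0.1603, -0.1067], 0.02], [[0, 0, 0.0153], [0.2747, 0.1603, -0.0533], 0.02], [[0, 0, 0.0153], [0.2747, 0.1603, -0.0533], 0.02], [[0, 0, 0.0153], [0.2747, 0.1603, -0.0533], 0.02], [[0, 0, 0.0153], [0.2747, 0.1603, -0.0533], 0.02], [[0, 0, 0.0153], [0.2747, 0.1603, -0.0533], 0.02]]}}

```text
time: 21.75
eef_pos: [0.6686, 0.1533, 0.0475]
ee_rot: [1.0, -0.03, 0.002, -0.0]
wrist_force: [-0.4, 0.2, -1.3]
opening: 0.0263
gripper_force: 59.6
```

```bash
python3 -c "
from h import *
to((.6677,.1530,.0196,-.06))"
```

```text
[-0.001 -0.004  0.   ] [-0.0009  0.0003  0.0279]
```

Place it, rise, back off to the robot's side and look.

Scaled: -0.16 m / 0.75 = -0.2133, -0.12 m / 0.75 = -0.16.

Request:
{"api": "send_path", "payload": {"offsets": [[[0, 0, 0], [-0.0013, 0, 0.016], 0.02], [[0, 0, 0], [-0.0013, 0, 0.0267], 0.02], [[0, 0, 0], [-0.0013, 0, 0.0365], 0.02], [[0, 0, 0], [-0.0013, 0, 0.0365], 0.02], [[0, 0, 0], [-0.0013, 0, 0.0365], 0.02], [[0, 0, 0], [-0.0013, 0, 0.0365], 0.02], [[0, 0, 0], [-0.0013, 0, 0.0365], 0.06], [[0, 0, 0], [-0.0013, 0, 0.0365], 0.06], [[0, 0, 0], [-0.0013, 0, 0.0365], 0.06], [[0, 0, 0], [-0.0013, 0, 0.0365], 0.06], [[0, 0, 0], [0, 0, -0.0267], 0.06], [[0, 0, 0], [0, 0, -0.0933], 0.08], [[0, 0, 0], [0, 0, -0.16], 0.08], [[0, 0, 0], [0, 0, -0.2133], 0.08]]}}

```text
time: 23.15
eef_pos: [0.6678, 0.1528, 0.208]
ee_rot: [1.0, -0.03, 0.001, -0.0]
wrist_force: [0.6, 0.0, -0.2]
opening: 0.08
gripper_force: 0.0
```

Request:
{"api": "send_path", "payload": {"offsets": [[[0, 0, 0], [-0.3333, 0, -0.04], 0.08], [[0, 0, 0], [-0.3333, 0, -0.04], 0.08], [[0, 0, 0], [-0.3333, 0, -0.04], 0.08], [[0, 0, 0], [-0.3333, 0, -0.04], 0.08], [[0, 0, 0], [-0.3333, 0, -0.04], 0.08], [[0, 0, 0], [-0.3333, 0, -0.04], 0.08], [[0, 0, 0], [-0.3333, 0, -0.04], 0.08], [[0, 0, 0], [-0.3333, 0, -0.04], 0.08]]}}

```text
time: 23.95
eef_pos: [0.4191, 0.1679, 0.235]
ee_rot: [1.0, -0.03, 0.001, -0.0]
wrist_force: [-0.1, 0.1, -0.2]
opening: 0.0798
gripper_force: 0.0
```

Run:
```python
from rig import eyes
import cv2,pickle,numpy as np
c=eyes.capture("top");pickle.dump(c,open("t2.pkl","wb"));s=eyes.capture("scene")["color"]
o=np.zeros((600,800,3),np.uint8);o[:320]=cv2.resize(cv2.convertScaleAbs(c["color"][155:235,195:395],alpha=1.6,beta=10),(800,320),interpolation=cv2.INTER_CUBIC)
o[320:,:373]=cv2.resize(s,(373,280))
o[320:,380:]=cv2.resize(s[190:390,280:580],(420,280))
cv2.imwrite("pics/e.png",o)
```

```text
(no output)
```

View pics/e.png

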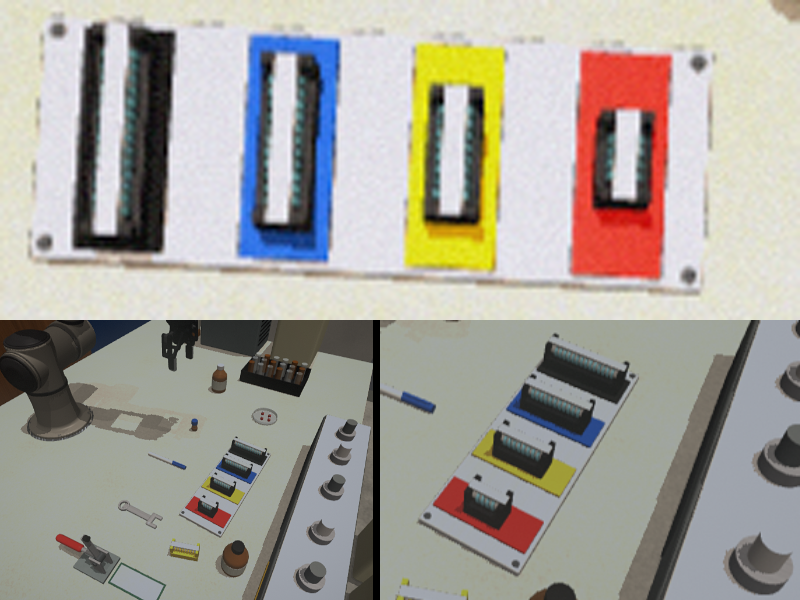

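All four are on the right pads and the clamp is still open. Spine ends read off the crop: black (117,25)-(105,234), blue (293,54)-(282,222), yellow (457.5,86)-(453,217), red (629,110)-(625.5,200). I check the centring in numbers.

Run:
```python
from h import *
c=pickle.load(open("t2.pkl","rb"))
u=np.array([np.cos(-.06),np.sin(-.06)]);v=np.array([-u[1],u[0]])
for n,a,b,p in(("105",(117,25),(105,234),(.6664,.153)),("85",(293,54),(282,222),(.6612,.0685)),("65",(457.5,86),(453,217),(.6561,-.0163)),("45",(629,110),(625.5,200),(.651,-.1012))):
    P=w(c,[(195+q[0]/4,155+q[1]/4) for q in(a,b)],.054);d=P[0]-P[1];e=P.mean(0)[:2]-p
    print(n,"along",(e@u*1000).round(1),"across",(e@v*1000).round(1),"yaw",np.arctan2(d[1],d[0]).round(3),"len",np.linalg.norm(d).round(4))
```

```text
105 along -1.8 across -0.6 yaw -0.058 len 0.104
85 along -1.5 across -3.2 yaw -0.07 len 0.0836
65 along -4.1 across -1.2 yaw -0.043 len 0.0651
45 along -1.6 across -1.0 yaw -0.052 len 0.0447
```

coil_65 sits about 4 mm short along its pad. There is plenty of time, so I'll nudge it by re-gripping.

```bash
python3 -c "
from h import *
to((.6545,-.0165,.235,-.06),(.6545,-.0165,.0187,-.06))"
```

```text
[ 0.    -0.    -0.001] [ 0.2462  0.1696 -0.0005]
[ 0.    -0.    -0.001] [0.2462 0.1696 0.2158]
```

Scaled: 0.2462 m / 0.75 = 0.3283, 0.215 m / 0.75 = 0.2867.

Request:
{"api": "send_path", "payload": {"offsets": [[[0, 0, 0], [0.3283, 0.2261, 0], 0.07], [[0, 0, 0], [0.3283, 0.2261, 0], 0.07], [[0, 0, 0], [0.3283, 0.2261, 0], 0.07], [[0, 0, 0], [0.3283, 0.2261, 0], 0.07], [[0, 0, 0], [0.3283, 0.2261, 0], 0.07], [[0, 0, 0], [0.3283, 0.2261, 0], 0.07], [[0, 0, 0], [0.3283, 0.2261, 0], 0.07], [[0, 0, 0], [0.3283, 0.2261, 0], 0.07], [[0, 0, 0], [0.3283, 0.2261, 0], 0.07], [[0, 0, 0], [0.3283, 0.2261, 0], 0.07], [[0, 0, 0], [0.3283, 0.2261, 0.0667], 0.07], [[0, 0, 0], [0.3283, 0.2261, 0.1333], 0.07], [[0, 0, 0], [0.3283, 0.2261, 0.2], 0.07], [[0, 0, 0], [0.3283, 0.2261, 0.2533], 0.07], [[0, 0, 0], [0.3283, 0.2261, 0.2867], 0.07], [[0, 0, 0], [0.3283, 0.2261, 0.2867], 0.07], [[0, 0, 0], [0.3283, 0.2261, 0.2867], 0.07], [[0, 0, 0], [0.3283, 0.2261, 0.2867], 0.07]]}}

```text
time: 25.85
eef_pos: [0.6549, -0.0161, 0.0225]
ee_rot: [1.0, -0.03, 0.002, 0.0]
wrist_force: [0.5, 0.3, 0.6]
opening: 0.07
gripper_force: 0.0
```

Request:
{"api": "send_path", "payload": {"offsets": [[[0, 0, 0], [0, 0, 0], 0.02], [[0, 0, 0], [0, 0, 0], 0.02], [[0, 0, 0], [0, 0, 0], 0.02], [[0, 0, 0], [0, 0, 0], 0.02], [[0, 0, 0], [0, 0, 0], 0.02], [[0, 0, 0], [0, 0, 0], 0.02], [[0, 0, 0], [0, 0, -0.008], 0.02], [[0, 0, 0], [0.004, 0, -0.008], 0.02], [[0, 0, 0], [0.004, 0, -0.008], 0.02], [[0, 0, 0], [0.004, 0, 0], 0.02], [[0, 0, 0], [0.004, 0, 0], 0.02], [[0, 0, 0], [0.004, 0, 0], 0.02], [[0, 0, 0], [0.004, 0, 0], 0.02]]}}

```text
time: 27.15
eef_pos: [0.6569, -0.0166, 0.021]
ee_rot: [1.0, -0.03, 0.001, 0.0]
wrist_force: [-1.8, 0.4, 8.9]
opening: 0.0264
gripper_force: 60.4
```

Request:
{"api": "send_path", "payload": {"offsets": [[[0, 0, 0], [0, 0, 0], 0.06], [[0, 0, 0], [0, 0, 0], 0.06], [[0, 0, 0], [0, 0, 0], 0.06], [[0, 0, 0], [0, 0, 0], 0.06], [[0, 0, 0], [0, 0, -0.0533], 0.06], [[0, 0, 0], [0, 0, -0.12], 0.07], [[0, 0, 0], [0, 0, -0.1867], 0.07], [[0, 0, 0], [0, 0, -0.2533], 0.07], [[0, 0, 0], [-0.0667, -0.04, -0.2667], 0.07], [[0, 0, 0], [-0.1333, -0.08, -0.2667], 0.07], [[0, 0, 0], [-0.2, -0.12, -0.2667], 0.07], [[0, 0, 0], [-0.2667, -0.16, -0.2667], 0.07], [[0, 0, 0], [-0.32, -0.2, -0.2667], 0.07], [[0, 0, 0], [-0.32, -0.2, -0.2667], 0.07], [[0, 0, 0], [-0.32, -0.2, -0.2667], 0.07], [[0, 0, 0], [-0.32, -0.2, -0.2667], 0.07]]}}

```text
time: 28.75
eef_pos: [0.4259, 0.148, 0.2202]
ee_rot: [1.0, -0.029, 0.001, 0.0]
wrist_force: [0.7, -0.3, 0.3]
opening: 0.0702
gripper_force: 0.0
```

Run:
```python
from rig import eyes
import cv2,pickle,numpy as np
c=eyes.capture("top");s=eyes.capture("scene")["color"]
o=np.zeros((600,800,3),np.uint8);o[:320]=cv2.resize(cv2.convertScaleAbs(c["color"][155:235,195:395],alpha=1.6,beta=10),(800,320),interpolation=cv2.INTER_CUBIC)
o[320:,:373]=cv2.resize(s,(373,280))
o[320:,380:]=cv2.resize(s[190:390,280:580],(420,280))
cv2.imwrite("pics/f.png",o)
```

```text
(no output)
```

View pics/f.png

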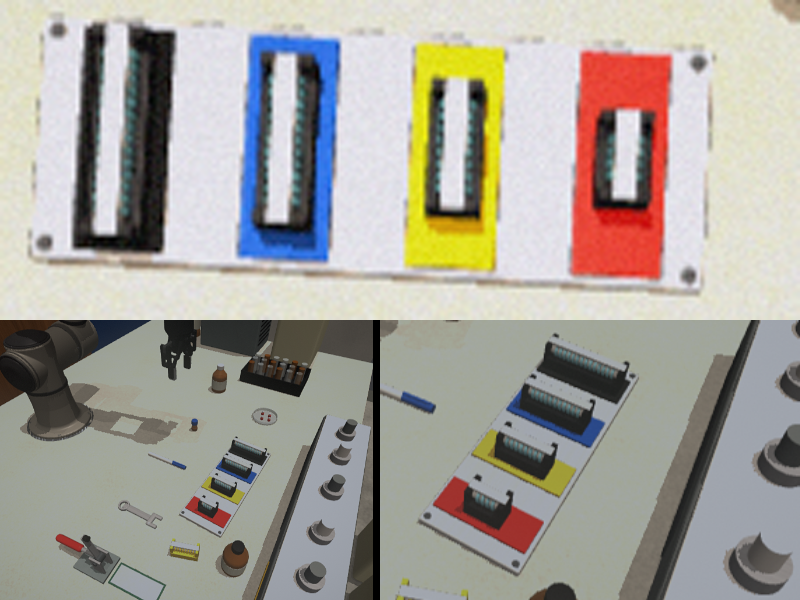

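The picture shows coil_65 (spine about (459,80)-(454,211)) now centred and the others unmoved. The clamp is open and the arm is clear, so I hand in.

```bash
python3 -c "
from rig import env
print(env.job_done())"
```

```text
the job is handed in; nothing more can be done
None
```

The four cartridges are on the rail in order (45 mm on red, 65 on yellow, 85 on blue, 105 on black), lying flat, lengthwise and within about 3 mm of centre by my camera readings; the clamp was opened before coil_65 came out and left open, and the job was handed in at about 29 s of the 112 s limit (no verdict was returned).

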